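# Open the child-proof bottle of dishwasher cleaner

### The arm

A 7-joint arm with a two-finger parallel gripper is mounted at the origin on a cart in front of the work surface, level with it; the furniture and walls round the work are solid. World frame = base frame: x ahead of the robot, y to its left, z up, the work surface at z = 0. Lengths are in m, angles in rad, forces in N, time in s.
With the tool pointing down it reaches from about 0.425 to 0.925 m from the base axis. Payload 6.8 kg.
Tool frame: the origin (TCP) lies on the front face of the gripper's body, between the roots of the fingers; the fingertips stand 73 mm ahead of it and the grasp point (between the pads) lies 54 mm ahead of it (env.nose_length is the distance from the TCP to the fingertips, in m); z points along the fingers, y is the direction in which the jaws open and shut (so a half turn about z gives the same grasp; the last joint's range is limited). The gripper opens to 85 mm and grips with 20 to 120 N. Pads are 22 mm wide; open, the fingers measure 114 mm over their backs; the gripper's body (76 mm by 85 mm) begins 54 mm behind the grasp point. The pads swing forward as they close: fully open they stand 13 mm farther back than shut.
Start: joints at [-1.378, 0.477, 0.022, 1.555, -0.011, 1.109, -0.083], TCP at [0.2, 0.645, 0.304] pointing down, gripper open.
Joint ranges: [-2.96, 2.96], [-0.34, 2.1], [-1.41, 1.46], [0.24, 2.44], [-1.37, 4.51], [0.17, 1.92], [-2.96, 2.96]. Speed limits (rad/s): [2.39, 2.39, 3.14, 3.14, 3.14, 3.14, 3.14].

### API

Orientations are given as a unit quaternion [w, x, y, z].
In Python, from cell import env, kin, camera, calibration, job gives the robot as it stands. The module is installed in compiled form; this text tells all that it offers. Calls block until the motion is done:
- env.reach(position, orientation): joint-space move of the TCP to a pose.
- env.movel(position, velocity=0.15, rot=None, stop_force=None): straight line of the TCP; rot=None keeps the orientation; velocity is the mean speed in m/s. With stop_force (N) it stops when the force on the tool has changed by that much, and returns True; else False.
- env.goto_joints(angles): joint-space move.
- env.grip(opening, f_grip=None): finger opening in m; f_grip is the grip in N (None keeps the last); returns when the fingers have stopped.
- env.dwell(seconds).
- kin.inverse_kinematics(position, orientation): joint angles nearest the present ones, or None.
- env.get_state(): the state.
- camera(name): name is "side" or "top"; returns (picture, depth): 480x640x3 uint8, blue, green, red; 480x640 float32, m along the optical axis (not along the pixel's ray), 0 where there is no reading.
- calibration(name): a dict with "fx", "fy", "cx", "cy" (pixels), "rvec" (rotation vector, rad) and "tvec" (3), from world to camera coordinates, as OpenCV has them. Camera axes: x right, y down, z forward; pixel columns grow to the right and rows downward; lengths in m; the calibration is good to about 2 mm. A picture is of the moment at which its call begins. calibration takes no time and is no camera call.
A pose or a line that the arm cannot do raises env.PlanningError and nothing moves.
- job.job_done(): hands the job in, once; it reports no verdict.
The state is a dict: "time": time; "qpos": joint angles; "joint_velocities": joint speeds; "joint_torque": joint torques, N m; "tcp_pos": TCP position; "orientation": TCP orientation; "force": force on the tool from outside, world axes, zero at the start; "torque": the same for the moment, N m; "opening": finger opening in m.
Only numpy, scipy, OpenCV 4.12 (cv2) and the standard library are available. Lean on these libraries where they do the work, as an engineer would, in place of code of your own. Each camera call takes 0.05 s, during which the arm holds its last target. There are 200 camera calls.

### The job

Open the stout white round bottle of dishwasher cleaner with the wide ribbed safety cap: press the cap down, keep it pressed while turning it counter-clockwise (seen from above) until it comes free, and lift it off. Finish while still holding the cap, level and still, in the gripper about 10 cm straight above the open bottle; do not put it down or let go. The bottle must stay standing about where it is, and the mug, tin, wooden brush and tall bottle beside it are to be left alone.

Things in the scene. Friction and masses are not known exactly. Their poses are not given: they have to be found in the camera images.
- cap_centre (a point): Centre (half-way up, on the axis) of the dark grey ribbed safety cap: round, 52 mm in diameter, 36 mm high, 60 g, z up along its axis. Locked, this point is 173 mm above the worktop. It can be gripped across any diameter. Unpressed it turns only about 4 degrees either way (further twisting just spins the bottle) and cannot be lifted.
- cap_seal (a joint): How far the cap's inner spring is pressed in by the neck (m): 0 when unpressed, 0.006 at the end of travel. It needs about 4 N to start and 11 N at the end. Pressed 3.5 to 6 mm, the cap's two inner lugs leave their notches and the cap can turn.
- neck_rim (a point): Centre of the neck's rim, 177 mm above the bottle's underside. Pressed, the cap turns counter-clockwise seen from above and is free 60 to 70 degrees on (a stop at about 75 degrees); after the first 30 degrees the pressing may be eased. Then it lifts straight up, its lower edge clearing this rim after 22 mm.
- bottle: The stout white round bottle with a plain paper band, loose on the worktop: 84 mm in diameter up to 113 mm, then a shoulder sloping in to the neck, 45 mm wide from 143 mm up. The locked cap's lower edge is 155 mm up. About 1.5 kg. Origin at the centre of its underside, z up; the cap sits on this axis.
- mug: Bystander: white mug with dark spots, 91 mm high, origin at its underside. Leave alone.
- tin: Bystander: closed food tin, 75 mm in diameter, 58 mm high, origin at its underside. Leave alone.
- pot_scrubber: Bystander: turned wooden pot brush standing on its bristles, 58 mm wide, 87 mm high, origin at its underside. Leave alone.
- tall_bottle: Bystander: slim pale plastic bottle, 64 mm in diameter, 219 mm high, narrow cap, origin at its underside. Leave alone.
There are look-alikes about, which are no part of the job. Of the things like the part that bears cap_centre, leave any that is red or yellow; of the rest the smaller one is meant.

How it is judged:
By the outcome, as a careful person would: the job done as asked, in the order asked, and still so for the second after the job is handed in, while the arm keeps its last pose, push and grip.
It also fails if it takes over 35 s, if anything falls off the work surface, if the arm or the gripper's body presses on something with over 40 N, if the wrist force passes 120 N, or if a joint passes its speed limit or range.

## Working session

There is one attempt and no reset: what is moved stays moved. The work goes in short steps, each a Python script; the robot and the scene stay as the last script left them, time stands still between calls to the robot, and variables do not carry over. Pictures are saved under pics/ and viewed, about 8 in all and at most 12, crops included, and the job is handed in when it is done.

```bash
mkdir -p pics; cat > h.py <<'E'
import numpy as np, cv2
from cell import env, kin, camera, calibration, job
def cal(n):
    c=calibration(n); R=cv2.Rodrigues(np.array(c["rvec"],float))[0]; return c,R,np.array(c["tvec"],float).ravel()
def points(n,d):
    c,R,t=cal(n); v,u=np.mgrid[:480,:640]
    P=np.stack([(u-c["cx"])/c["fx"]*d,(v-c["cy"])/c["fy"]*d,d],-1)
    return (P-t)@R
def pix(n,p):
    c,R,t=cal(n); q=R@np.array(p)+t; return c["fx"]*q[0]/q[2]+c["cx"],c["fy"]*q[1]/q[2]+c["cy"]
E
python3 - <<'E'
from h import *
for n in("top","side"):
    im,d=camera(n); cv2.imwrite(f"pics/{n}0.png",im); np.save(f"pics/{n}0.npy",d)
    c,R,t=cal(n); print(n,c,"pos",-R.T@t)
print(env.get_state())
E
```

```text
top {'fx': 479.2846554603062, 'fy': 479.2846554603062, 'cx': 319.8479602833016, 'cy': 241.02443069215462, 'rvec': array([ 2.11150255, -2.16099584,  0.16686073]), 'tvec': array([-0.00242071,  0.61480452,  1.03224682])} pos [ 0.44249642 -0.01886553  1.11685494]
side {'fx': 475.1562469631408, 'fy': 475.1562469631408, 'cx': 321.85108568371817, 'cy': 240.5868586433792, 'rvec': array([ 2.18247598, -0.36337957,  0.16048   ]), 'tvec': array([-0.57049422,  0.20907573,  0.83551962])} pos [ 0.37862437 -0.7029353   0.65558745]
{'time': 0.1, 'qpos': array([-1.3781055 ,  0.47771292,  0.02229322,  1.55633232, -0.01151471,
        1.10930095, -0.08312663]), 'joint_velocities': array([-9.95510675e-04, -1.41726911e-03,  5.70813229e-04, -3.66854225e-03,
        9.76778315e-04,  7.74736422e-05, -1.85286795e-03]), 'joint_torque': array([ 4.55117261e-03, -5.97758567e+01,  1.61372188e+00, -2.81950593e+01,
        1.28253020e-02,  5.08413112e-03, -1.35996225e-05]), 'tcp_pos': array([0.19983561, 0.64431333, 0.30303346]), 'orientation': array([-8.11274850e-05,  1.49813738e-01,  9.88713903e-01, -8.09307914e-04]), 'force': array([-0.12988545, -0.12833811,  0.0603034 ]), 'torque': array([ 0.0145364 ,  0.0271145 , -0.02715361]), 'opening': 0.08527894393511067}
```

View pics/top0.png

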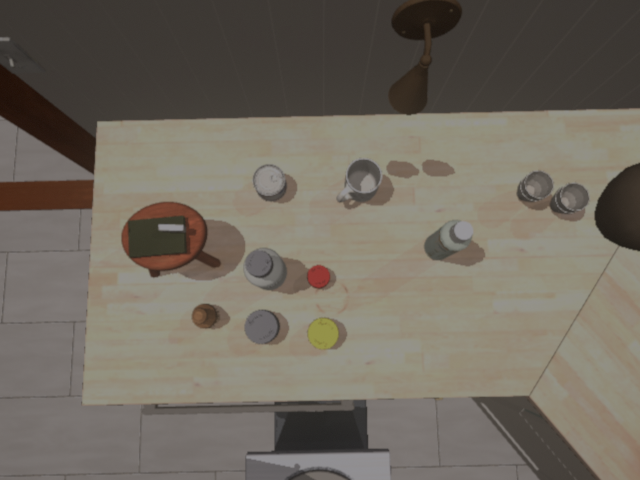

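View pics/side0.png

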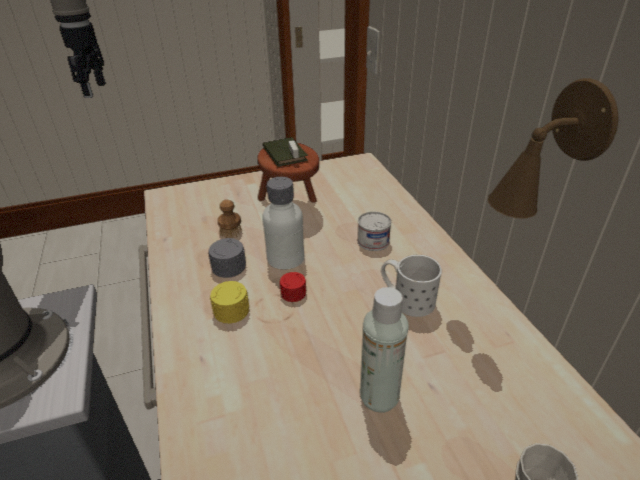

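The top view shows four cap-like things:
- a grey cap on the white bottle, top (260,264) / side (280,190)
- a larger loose grey cap, top (262,326) / side (227,257)
- a red one, top (318,277)
- a yellow one, top (323,333)

The grey cap on the bottle fits: it is the smaller grey one and it sits on the stout bottle. I'll measure it and confirm with a crop.

```bash
python3 - <<'E'
from h import *
crops=[]
for n,(u,v) in(("top",(262,280)),("side",(280,215))):
    im=cv2.imread(f"pics/{n}0.png"); d=np.load(f"pics/{n}0.npy"); P=points(n,d)
    crops.append(cv2.resize(im[v-65:v+65,u-65:u+65],(400,400),interpolation=cv2.INTER_CUBIC))
    box=np.zeros((480,640),bool); box[v-65:v+65,u-65:u+65]=1
    m=box&(d>0)&(P[...,2]>.183)&(P[...,2]<.2)
    m=cv2.morphologyEx(m.astype(np.uint8),cv2.MORPH_OPEN,np.ones((3,3),np.uint8))
    c=max(cv2.findContours(m,0,1)[0],key=cv2.contourArea); (uu,vv),r=cv2.minEnclosingCircle(c)
    q=P[m>0]; print(n,"px",uu,vv,r,"mean",q.mean(0),"min",q.min(0),"max",q.max(0),"zmed",np.median(q[:,2]))
    # ray onto z=.191 of circle edge
    C,R,t=cal(n); o=-R.T@t
    pc=c.reshape(-1,2).astype(float); ray=np.c_[(pc[:,0]-C["cx"])/C["fx"],(pc[:,1]-C["cy"])/C["fy"],np.ones(len(pc))]@R
    e=(o+ray*((.191-o[2])/ray[:,2])[:,None])[:,:2].astype(np.float32); print(" rim circle",cv2.minEnclosingCircle(e))
    # bottle upper body
    for lo,hi in((.03,.11),(.14,.152),(.16,.185)):
        b=P[box&(d>0)&(P[...,2]>lo)&(P[...,2]<hi)]; 
        A=np.c_[2*b[:,:2],np.ones(len(b))]; print(" slice",lo,hi,len(b),b.min(0)[:2],b.max(0)[:2])
    for nm,(a,bb) in {"biggrey":((262,326),(227,257)),"brush":((205,316),(229,215))}.items():
        x,y=a if n=="top" else bb; print(nm,P[y,x])
cv2.imwrite("pics/crop0.png",np.hstack(crops))
E
```

```text
top px 257.9230651855469 263.5384521484375 13.398859024047852 mean [0.55023201 0.10446772 0.19146931] min [0.52578753 0.07944212 0.18306533] max [0.57516276 0.13054086 0.19664401] zmed 0.19165272563316466
 rim circle ((0.5500912070274353, 0.10447487980127335), 0.02629043534398079)
 slice 0.03 0.11 2487 [ 0.38685676 -0.02906571] [0.59377231 0.26022511]
 slice 0.14 0.152 221 [0.526236   0.07811696] [0.66080104 0.23787341]
 slice 0.16 0.185 54 [0.52456536 0.07868015] [0.57616085 0.13054086]
biggrey [0.42872744 0.11421286 0.05215727]
brush [0.45291872 0.23245361 0.0810565 ]
side px 279.05767822265625 185.0 13.096041679382324 mean [0.54964138 0.09952334 0.19050702] min [0.52473356 0.07815504 0.18317997] max [0.5754626  0.13099282 0.19389273] zmed 0.19146436618915263
 rim circle ((0.5483729243278503, 0.10009877383708954), 0.03179152309894562)
 slice 0.03 0.11 2832 [ 0.39941784 -0.01531572] [0.6816169  0.37107309]
 slice 0.14 0.152 1012 [0.52854324 0.08219949] [0.68889909 0.35839883]
 slice 0.16 0.185 551 [0.5243578  0.07623883] [0.65471708 0.31738403]
biggrey [0.42579778 0.08492422 0.05279583]
brush [0.45558033 0.23727137 0.05445755]
```

View pics/crop0.png

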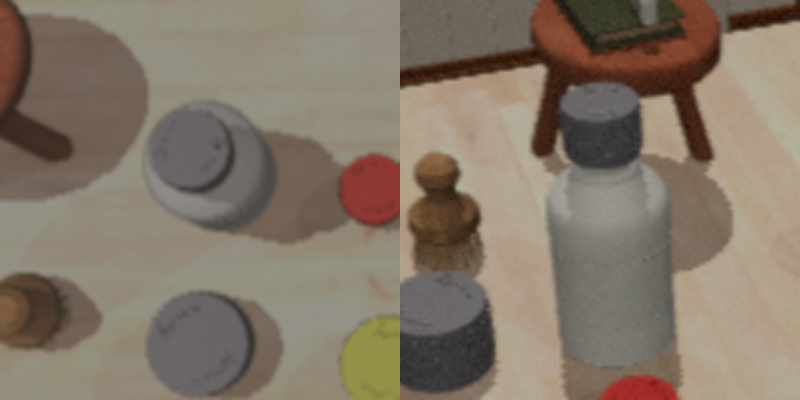

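The crop shows the smooth-topped grey ribbed cap, 52 mm wide, seated on the white bottle. The loose grey cap below left is clearly larger, about 66 mm. Target axis is (0.550, 0.1045), and the measured cap top is z 0.191, as specified.

```bash
cat >> h.py <<'E'
from scipy.spatial.transform import Rotation as Ro
def down(deg): # jaws' y axis at heading deg-90; growing deg = ccw from above
    q=(Ro.from_euler('z',deg,degrees=True)*Ro.from_euler('x',180,degrees=True)).as_quat(); return q[[3,0,1,2]]
def st(): 
    s=env.get_state(); e=s['qpos']; print("t%.2f"%s['time'],"tcp",s['tcp_pos'].round(4),"F",s['force'].round(1),"T",s['torque'].round(2),"op %.4f"%s['opening'],"q7 %.2f"%e[6]); return s
C=np.array([.550,.1040])
E
python3 - <<'E'
from h import *
for a in range(-180,180,20):
    q=kin.inverse_kinematics([*C,.227],down(a)); print(a,None if q is None else q.round(2))
E
```

```text
-180 [-0.54  0.39  0.3   1.92 -0.15  0.85  1.41]
-160 [-0.48  0.38  0.23  1.92 -0.11  0.85  1.73]
-140 [-0.42  0.38  0.16  1.92 -0.08  0.85  2.04]
-120 [-0.36  0.38  0.08  1.91 -0.04  0.85  2.36]
-100 [-0.3   0.38  0.01  1.91 -0.    0.86  2.67]
-80 [-1.15  0.76  1.27  1.96 -0.84  1.09 -2.47]
-60 [-1.15  0.76  1.27  1.96 -0.84  1.09 -2.12]
-40 [-1.15  0.76  1.27  1.96 -0.84  1.09 -1.77]
-20 [-1.15  0.76  1.27  1.96 -0.84  1.09 -1.42]
0 [-0.89  0.48  0.78  1.95 -0.43  0.89 -1.46]
20 [-0.83  0.45  0.69  1.94 -0.37  0.88 -1.17]
40 [-0.8   0.44  0.65  1.94 -0.34  0.87 -0.84]
60 [-0.78  0.43  0.62  1.94 -0.32  0.87 -0.52]
80 [-0.74  0.42  0.57  1.94 -0.3   0.86 -0.19]
100 [-0.71  0.41  0.52  1.94 -0.27  0.86  0.13]
120 [-0.67  0.41  0.47  1.93 -0.24  0.86  0.45]
140 [-0.63  0.4   0.43  1.93 -0.21  0.86  0.78]
160 [-0.58  0.39  0.36  1.93 -0.18  0.85  1.09]
```

```bash
python3 - <<'E'
from h import *
env.reach([*C,.32],down(80)); st()
env.movel([*C,.227],velocity=.12,stop_force=8); st()
for n in("side",):
    im,d=camera(n); cv2.imwrite("pics/side1.png",cv2.resize(im[90:330,160:400],(600,600)))
E
```

```text
t2.40 tcp [0.5499 0.1055 0.3198] F [ 0.1  0.5 -0.3] T [0.04 0.02 0.03] op 0.0852 q7 -0.27
t3.33 tcp [0.5505 0.104  0.2276] F [ 0.9 -0.8  0.7] T [ 0.02 -0.    0.  ] op 0.0857 q7 -0.20
```

View pics/side1.png

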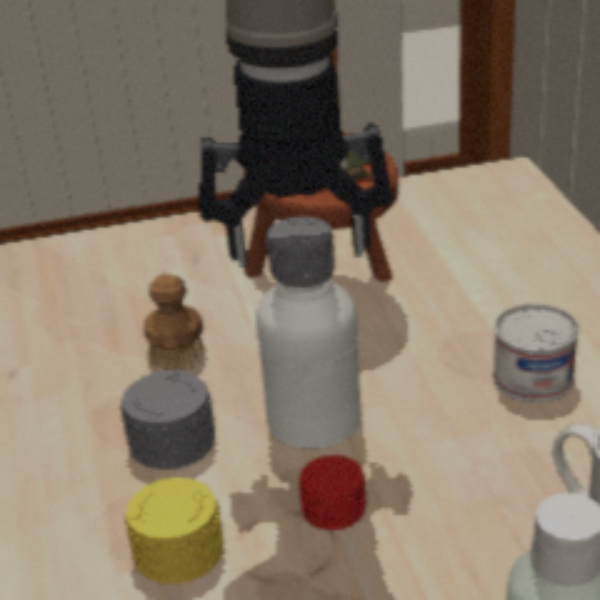

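The fingers straddle the cap (crop about (302,250)) with clear gaps either side. I'll grip, then press in small steps.

```bash
python3 - <<'E'
from h import *
env.grip(.045,70); s0=st()
z=.227
for k in range(8):
    z-=.0015
    env.movel([*C,z],velocity=.02); s=st()
    if s['force'][2]-s0['force'][2]>14: break
print("z cmd",z)
E
```

```text
t3.79 tcp [0.5503 0.1041 0.2276] F [-1.  -0.1  4.4] T [-0.01  0.15 -0.01] op 0.0505 q7 -0.20
t4.04 tcp [0.5503 0.1041 0.226 ] F [-1.1 -0.1  6.2] T [0.04 0.21 0.01] op 0.0512 q7 -0.20
t4.29 tcp [0.5503 0.1041 0.2246] F [-2.   0.2  7.8] T [-0.03  0.37 -0.03] op 0.0509 q7 -0.19
t4.54 tcp [0.5503 0.1041 0.2233] F [-3.4 -0.3  8.8] T [-0.05  0.44 -0.05] op 0.0508 q7 -0.19
t4.79 tcp [0.5504 0.1041 0.222 ] F [-3.3 -0.2 10.8] T [ 0.03  0.63 -0.03] op 0.0506 q7 -0.19
t5.04 tcp [0.5507 0.104  0.2218] F [-8.3 -0.2 22.3] T [-0.1   1.43  0.06] op 0.0508 q7 -0.19
z cmd 0.2195
```

```bash
python3 - <<'E'
from h import *
env.movel([*C,.2207],velocity=.02); st()
for a in (88,96,104,112):
    env.movel([*C,.2207],velocity=.02,rot=down(a)); st()
E
```

```text
t5.29 tcp [0.5503 0.1041 0.2218] F [-4.   0.1 11.5] T [-0.01  0.69 -0.06] op 0.0508 q7 -0.19
t5.58 tcp [0.5509 0.1041 0.222 ] F [-2.2  0.8 10.4] T [-0.    0.43  0.05] op 0.0509 q7 -0.07
t5.88 tcp [0.5511 0.1041 0.2221] F [-1.9 -0.3 10.2] T [-0.    0.21  0.16] op 0.0508 q7 0.05
t6.17 tcp [0.5513 0.1041 0.2222] F [-0.7 -0.  10.9] T [0.02 0.17 0.09] op 0.0509 q7 0.17
t6.46 tcp [0.5514 0.1042 0.2223] F [-0.4 -0.2 10.8] T [0.01 0.08 0.09] op 0.0509 q7 0.29
```

```bash
python3 - <<'E'
from h import *
for a in (120,128,136,142,147,150,152):
    env.movel([*C,.2207],velocity=.02,rot=down(a)); st()
im,d=camera("side"); cv2.imwrite("pics/side2.png",cv2.resize(im[90:330,160:400],(600,600)))
E
```

```text
t6.75 tcp [0.5515 0.1042 0.2223] F [-0.   0.5 10.4] T [0.02 0.01 0.12] op 0.0511 q7 0.41
t7.04 tcp [0.5515 0.1043 0.2224] F [0.2 0.1 9.5] T [0.02 0.07 0.11] op 0.0504 q7 0.54
t7.33 tcp [0.5516 0.1043 0.2224] F [ 0.4  0.3 11.1] T [0.04 0.09 0.05] op 0.0507 q7 0.66
t7.59 tcp [0.5516 0.1043 0.2224] F [-0.3  0.1 10.4] T [0.07 0.09 0.06] op 0.0508 q7 0.75
t7.84 tcp [0.5516 0.1043 0.2224] F [-0.3  0.1  9.9] T [0.06 0.08 0.11] op 0.0509 q7 0.83
t8.09 tcp [0.5516 0.1044 0.2223] F [-0.4 -0.4  9.9] T [0.08 0.08 0.1 ] op 0.0510 q7 0.87
t8.34 tcp [0.5516 0.1044 0.2224] F [0.4 0.8 9.5] T [-0.02 -0.    0.08] op 0.0506 q7 0.90
```

View pics/side2.png

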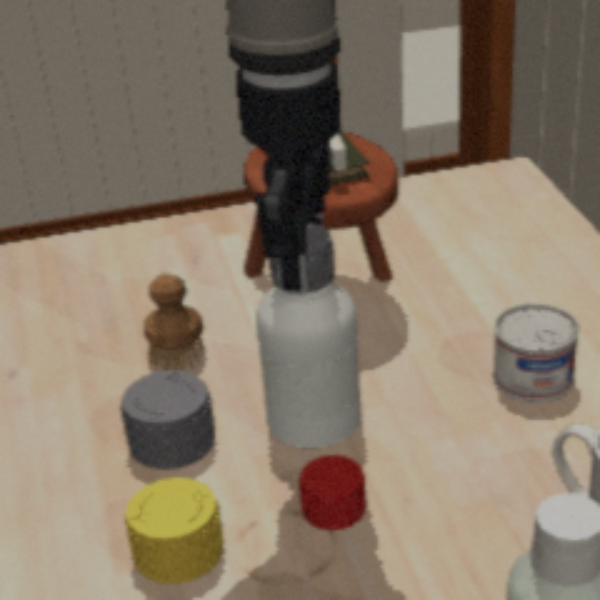

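The torque stayed at about 0.1 N m and the bottle hasn't moved. Next is a gentle, guarded lift.

```bash
python3 - <<'E'
from h import *
p=env.get_state()['tcp_pos'][:2]
for z in (.224,.2265,.228,.2295,.231,.234):
    env.movel([*C,z],velocity=.02); s=st()
    if s['force'][2]<-5: print("LOCKED?"); break
E
```

```text
t8.71 tcp [0.5516 0.1044 0.2254] F [1.  0.5 7. ] T [ 0.08 -0.29  0.01] op 0.0507 q7 0.90
t8.98 tcp [0.5513 0.1043 0.2274] F [3.3 1.3 4.7] T [ 0.13 -0.6   0.02] op 0.0507 q7 0.90
t9.23 tcp [0.5504 0.1042 0.228 ] F [3.1 1.8 1.9] T [ 0.35 -0.8  -0.07] op 0.0509 q7 0.90
t9.48 tcp [0.5497 0.1041 0.2292] F [ 3.1  0.7 -1.4] T [ 0.33 -0.75 -0.04] op 0.0511 q7 0.90
t9.73 tcp [0.5497 0.1042 0.2308] F [ 2.4  1.4 -2.3] T [ 0.42 -0.63 -0.09] op 0.0507 q7 0.90
t10.03 tcp [0.55   0.1043 0.2342] F [ 3.1  2.6 -1.6] T [ 0.54 -0.52 -0.06] op 0.0510 q7 0.90
```

It's coming up with little resistance, so it is free. A small sideways load suggests shifting about 1 mm toward +x and +y while lifting.

```bash
python3 - <<'E'
from h import *
x,y=.5515,.1050
for z in (.238,.243,.248,.253,.258):
    s=env.get_state()['force']
    env.movel([x,y,z],velocity=.03); s=st()
    if s['force'][2]<-8: print("STUCK"); break
im,d=camera("side"); cv2.imwrite("pics/side3.png",cv2.resize(im[90:330,160:400],(600,600)))
E
```

```text
t10.33 tcp [0.5512 0.1044 0.2381] F [-0.8  0.  -0.9] T [-0.01  0.   -0.06] op 0.0509 q7 0.90
t10.65 tcp [0.5516 0.1049 0.2433] F [-0.6  1.  -0.2] T [-0.04  0.04  0.03] op 0.0506 q7 0.89
t10.97 tcp [0.5516 0.105  0.2483] F [-0.7  0.3 -0.3] T [-0.   -0.04  0.05] op 0.0506 q7 0.89
t11.28 tcp [0.5516 0.105  0.2533] F [-0.9  0.2 -0.2] T [0.01 0.04 0.06] op 0.0511 q7 0.89
t11.60 tcp [0.5516 0.105  0.2583] F [-0.6 -0.2 -1.3] T [ 0.02  0.02 -0.03] op 0.0510 q7 0.89
```

View pics/side3.png

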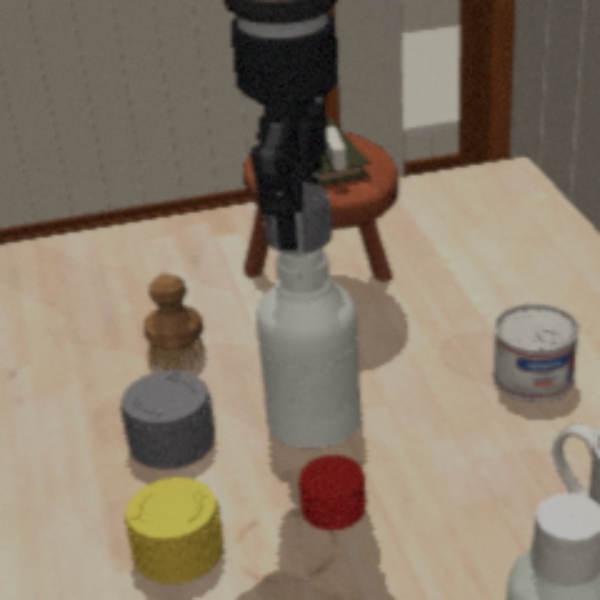

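The cap is in the jaws at crop (305,215) and the bare neck shows below it at (302,265). I'll raise it so its centre is about 10.5 cm above the rim, then check.

```bash
python3 - <<'E'
from h import *
env.movel([.5512,.1045,.338],velocity=.06); env.dwell(.5); st()
im,d=camera("side"); cv2.imwrite("pics/side4.png",cv2.resize(im[60:300,160:400],(600,600)))
P=points("side",d); x,y,z=P[...,0],P[...,1],P[...,2]
near=(d>0)&(np.hypot(x-.55,y-.104)<.06)
for lo,hi in((.02,.11),(.145,.174),(.25,.27),(.267,.30)):
    m=near&(z>lo)&(z<hi); q=P[m]
    # visible-side cylinder fit
    from scipy.optimize import least_squares
    r={.02:.042,.145:.0225}.get(lo,.026)
    f=least_squares(lambda c:np.hypot(q[:,0]-c[0],q[:,1]-c[1])-r,[.55,.104],loss='soft_l1',f_scale=.002)
    print(lo,hi,len(q),"axis",f.x.round(4),"z",q[:,2].min().round(3),q[:,2].max().round(3))
m=near&(z>.23)&(z<.31)
it,dt=camera("top"); a=cv2.imread("pics/top0.png"); 
print("rest-of-scene top diff px:",[int((cv2.absdiff(it,a).max(2)[v-20:v+20,u-20:u+20]>40).sum()) for u,v in((269,182),(362,182),(205,316),(453,238))])
E
```

```text
t13.63 tcp [0.5512 0.1045 0.338 ] F [-0.7  0.1  0.3] T [-0.02  0.03 -0.01] op 0.0507 q7 0.86
0.02 0.11 1343 axis [0.5512 0.1068] z 0.02 0.11
0.145 0.174 316 axis [0.5532 0.1102] z 0.145 0.174
0.25 0.27 28 axis [0.5496 0.1064] z 0.266 0.27
0.267 0.3 449 axis [0.5454 0.1008] z 0.267 0.3
rest-of-scene top diff px: [12, 0, 780, 0]
```

View pics/side4.png

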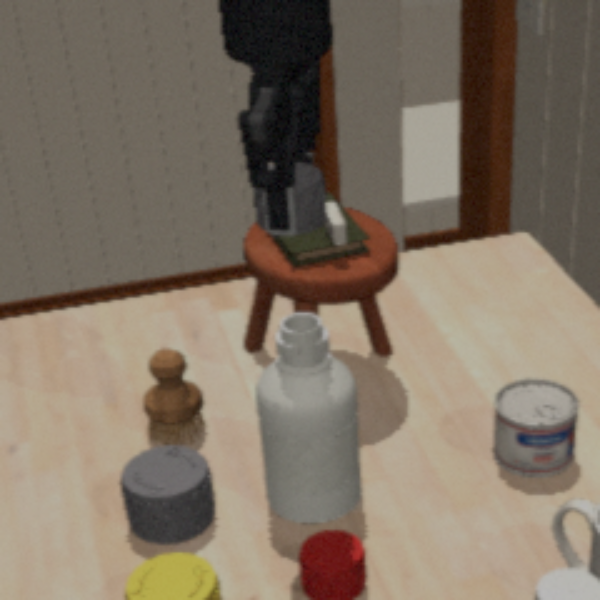

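The open bottle stands upright with its neck bare at crop (303,330), and the brush, tin and mug are where they were. The cap's right edge seems to lean a little, so I'll check that it is level by overlaying the projected outline of a level cap.

```bash
python3 - <<'E'
from h import *
im,d=camera("side"); k=7
u0,v0=230,100; cr=cv2.resize(im[v0:v0+80,u0:u0+100],None,fx=k,fy=k,interpolation=cv2.INTER_CUBIC)
cr=cv2.convertScaleAbs(cr,alpha=1.6)
a=np.linspace(0,2*np.pi,60)
for z in(.2654,.3014):
    pl=np.array([pix("side",[.5512+.026*np.cos(t),.1045+.026*np.sin(t),z]) for t in a])
    cv2.polylines(cr,[((pl-[u0,v0]+.5)*k).astype(int)],True,(0,255,0),1)
cv2.imwrite("pics/tilt.png",cr)
P=points("side",d); g=im.astype(int)
m=(np.hypot(P[...,0]-.5512,P[...,1]-.1045)<.03)&(P[...,2]>.24)&(P[...,2]<.31)&(g.max(2)>55)
m[:,:160+112]=m[:,:160+112]&False
q=P[m]; c=q.mean(0); w,V=np.linalg.eigh(np.cov((q-c).T)); print(len(q),c,w**.5,"\n",V)
# surface-normals check: patch normal on right-hand cap face should be horizontal
pm=m.copy(); v,u=np.nonzero(pm)
for uu in range(u.min(),u.max()+1,2):
    s=(u>=uu)&(u<uu+2)
    if s.sum()>12:
        b=P[v[s],u[s]]; z=b[:,2]; print(uu,s.sum(),"dx/dz %.3f dy/dz %.3f"%(np.polyfit(z,b[:,0],1)[0],np.polyfit(z,b[:,1],1)[0]),z.min().round(3),z.max().round(3))
E
```

```text
240 [0.55942329 0.08844157 0.29151179] [0.00520179 0.00860623 0.01421706] 
 [[ 0.8295238   0.43193054  0.35401451]
 [-0.53912161  0.45392188  0.70943838]
 [ 0.14573317 -0.77935289  0.60940209]]
277 33 dx/dz 0.120 dy/dz 0.229 0.266 0.304
279 53 dx/dz 0.241 dy/dz 0.675 0.266 0.303
281 50 dx/dz 0.214 dy/dz 0.571 0.268 0.303
283 46 dx/dz 0.207 dy/dz 0.531 0.266 0.303
285 28 dx/dz 0.223 dy/dz 0.638 0.267 0.303
287 18 dx/dz 0.152 dy/dz 0.343 0.272 0.303
```

View pics/tilt.png

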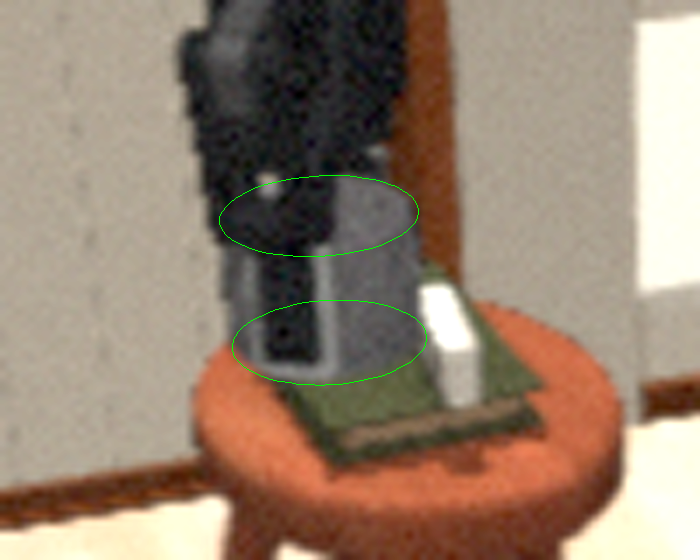

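The overlaid level outline matches the cap's right edge (418,210)–(427,340) and its lower edge to about a pixel, so it is level. Handing in.

```bash
python3 -c "
from h import *
st(); job.job_done()"
```

```text
t13.78 tcp [0.5512 0.1045 0.338 ] F [-0.2 -0.2 -0.4] T [-0.03 -0.02 -0.03] op 0.0505 q7 0.86
the job is handed in; nothing more can be done
```

The cap is off, and I handed the job in at 13.8 s with it still held, level and still, above the open bottle. I gripped the smaller grey cap on the white bottle, pressed it to the end of its travel, turned it 72° counter-clockwise under about 10 N, and lifted it straight off.

**What the last checks showed:**
- **Cap:** its lower edge is about 89 mm above the rim and its centre about 107 mm. "About 10 cm" could mean either, so I aimed between the two readings. Its outline matches a level cap to about a pixel.
- **Bottle:** it stands upright with its neck bare, within about 2–3 mm of where it began.
- **Forces:** the wrist force read at most about 24 N, during the press, and close to zero at the end.
- **Bystanders:** the tin, mug and tall bottle show no change. The top-view comparison did show a change at the brush. I took that to be the arm covering it, because the side view shows the brush in its old place.

**Checks that disagreed:** side-view depth fits put the neck axis about 6 mm and the cap axis 4–7 mm away from the gripper and bottle-body positions. The surface-slope check on the cap was also no use, because it mixed in points from the cap's top. I relied on the picture overlay instead.

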